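# Pinch open the bottle tin and fill its last place

## Task

Pinch the two coral buttons on the sides of the tin lid's handle together so that its catches let go, lift the lid off and set it down gently, right way up, in the middle of the cork mat. Then stand the loose perfume bottle gently in the one free place among the six bottles in the tin, with all seven left standing upright on the tin's floor. Do not drop anything, and leave the other things on the dresser as they are.

Things in the scene. Friction and masses are not known exactly. Their poses are not given: they have to be found in the camera images.
- tin_floor (a point): Centre of the inner floor (3 mm above the dresser) of a round teal tin with a brass band, fixed, shut by a cream lid at the start. Outer diameter 148 mm, inner 134, wall 7, rim 70 mm above the dresser; its inner collar, 62 to 70 mm up, holds back the lid's catches. Inside: six bottles in a hexagon, one in the middle, centres 44 mm apart; one outer place, towards this frame's +x, is free.
- gap (a point): Free place in the tin: where the loose bottle's centre must end, 44 mm from the tin's axis, 30 mm above the dresser. +x points from the axis outwards. Three neighbours stand 44 mm away, centre to centre, at 120, 180 and 240 degrees from +x (4 mm of play between bottles, 3 mm to the wall), so fingers on the cap have most room along this frame's y.
- lid_grip (a point): Point on the axis of the loose cream lid (160 g, a 146 mm disc, 4 mm thick), inside its handle at the buttons' mid-height, 17 mm above the disc's upper face; 91 mm above the dresser while shut. The handle is 40 mm (x) by 36 mm (y), top 31 mm above the disc; coral buttons on its +y and -y sides, 54 mm over their outer faces at rest, 43 mm fully pinched. z up.
- lid_foot (a point): Point on the lid's axis at the bottom of its skirt (126 mm wide), 36 mm below lid_grip, axes alike: 55 mm above the dresser while shut, 3 mm when the lid stands on its skirt on the cork mat. The skirt reaches 15 mm into the tin with 2 mm of play all round, so the lid is clear once raised by 15 mm.
- button_a (a joint): Travel (m) of the coral button on the lid's +y side: 0 at rest (sprung out, catch under the tin's collar), 0.0055 fully pressed inwards. About 3 N to start, 6.5 N to press home; it springs back when let go. The catch is free of the collar beyond about 0.0045; both must be in at once to lift the lid.
- button_b (a joint): The same for the coral button on the lid's -y side.
- button_a_face (a point): Centre of the outer face of button a (28 mm wide, 28 mm tall; its lower edge is 3 mm above the lid's disc).
- button_b_face (a point): Centre of the outer face of button b (28 mm wide, 28 mm tall).
- bottle_c (a point): Centre (half-way up) of the loose squat perfume bottle standing on the dresser: purple round body of 40 mm diameter and 28 mm height (tapered to 33 mm at the foot, 31 mm at the shoulder), on it an upright black cylindrical cap of 15 mm diameter and 26 mm height, 54 mm tall in all, about 60 g. Its centre is 27 mm above its underside, 1 mm below the foot of the cap.
- mat: Round cork mat, 190 mm in diameter, 3 mm thick, fixed on the dresser; origin at the centre of its underside.
- b1_c (a point): Centre (half-way up) of a bottle in the tin, of the same shape as the loose one, 30 mm above the dresser; place: middle.
- b2_c (a point): Centre (half-way up) of a bottle in the tin, of the same shape as the loose one, 30 mm above the dresser; place: at 60 degrees around the tin's axis from its +x, counter-clockwise from above.
- b3_c (a point): Centre (half-way up) of a bottle in the tin, of the same shape as the loose one, 30 mm above the dresser; place: at 120 degrees around the tin's axis from its +x, counter-clockwise from above.
- b4_c (a point): Centre (half-way up) of a bottle in the tin, of the same shape as the loose one, 30 mm above the dresser; place: at 180 degrees around the tin's axis from its +x, counter-clockwise from above.
- b5_c (a point): Centre (half-way up) of a bottle in the tin, of the same shape as the loose one, 30 mm above the dresser; place: at 240 degrees around the tin's axis from its +x, counter-clockwise from above.
- b6_c (a point): Centre (half-way up) of a bottle in the tin, of the same shape as the loose one, 30 mm above the dresser; place: at 300 degrees around the tin's axis from its +x, counter-clockwise from above.
- pencil_cup: Bystander: loose black pencil cup with three pencils, 72 mm diameter, 95 mm tall (pencils to 155 mm); origin under its centre.
- jar_lid: Bystander: loose frosted glass jar lid, 72 mm diameter, 25 mm tall with its knob; origin under its centre.
- jar: Bystander: loose open frosted glass jar, 68 mm diameter, 50 mm tall; origin under its centre.
- hairbrush: Bystander: loose wooden hairbrush lying bristles down, 205 mm long (x), 50 mm wide, 34 mm high; origin underneath, near its middle.
Things that resemble listed ones, but are neither listed nor needed, are in the scene too. Of the things that look like the mat, the middle-sized one is meant.

How it is judged (in metres and radians):
On the way, in this order (a step that is already met when the one before it is completed fails the run):
1. the lid is lifted clear of the tin with both side buttons pinched in (value of joint each of button_a, button_b above 0.003 m and z of lid_foot in the frame of tin_floor above 0.075 m), for 0.1 s.
2. the lid lies right way up in the middle of the cork mat, let go (horizontal distance between lid_foot and mat below 0.035 m and height (world z) of lid_foot below 0.006 m and angle between lid_foot's own z axis and vertical below 0.08 rad and contact force between the fingers and lid below 0.05 N), for 0.2 s.
3. the loose bottle stands in the free place, let go (horizontal distance between bottle_c and gap below 0.008 m and z of bottle_c in the frame of gap below 0.003 m and angle between bottle_c's own z axis and vertical below 0.08 rad and contact force between the fingers and bottle below 0.05 N), for 0.2 s.
At the end, for the whole second after the job is handed in: The lid stands right way up on the cork mat, its axis within 35 mm of the mat's centre; the loose bottle stands upright on the tin's floor within 8 mm of the middle of the free place; the six other bottles stand upright on the tin's floor; lid and bottle are at rest and let go (all of step 2 and all of step 3 and linear speed of each of lid, bottle below 0.02 m/s and horizontal distance between each of b1_c, b2_c, b3_c, b4_c, b5_c, b6_c and tin_floor below 0.052 m and height (world z) of each of b1_c, b2_c, b3_c, b4_c, b5_c, b6_c below 0.034 m and angle between each of b1_c, b2_c, b3_c, b4_c, b5_c, b6_c's own z axis and vertical below 0.1 rad); the robot touches nothing.
It fails at once if the lid or the loose bottle is dropped (moves faster than 0.5 m/s while nothing holds it, a fall of more than about 13 mm) ((contact force between the fingers and lid below 0.02 N and linear speed of lid above 0.5 m/s) or (contact force between the fingers and bottle below 0.02 N and linear speed of bottle above 0.5 m/s)).
It fails at once if the lid or the loose bottle is tipped by more than about 45 degrees (angle between any of lid_foot, bottle_c's own z axis and vertical above 0.8 rad).
It fails at once if a bottle in the tin is tipped over (more than about 30 degrees) or lifted out (angle between any of b1_c, b2_c, b3_c, b4_c, b5_c, b6_c's own z axis and vertical above 0.5 rad or height (world z) of any of b1_c, b2_c, b3_c, b4_c, b5_c, b6_c above 0.05 m).
It fails at once if a bystander is moved by more than 25 mm or knocked over (distance of any of pencil_cup, jar_lid, jar, hairbrush from where it was at the start of the episode above 0.025 m or angle between any of pencil_cup, jar_lid, jar's own z axis and vertical above 0.4 rad).
It also fails if it takes over 72 s, if anything falls off the work surface, if the arm or the gripper's body presses on something with over 40 N, if the wrist force passes 120 N, or if a joint passes its speed limit or range.

## Robot

A 6-joint arm with a two-finger parallel gripper is mounted at the origin on the work surface. World frame = base frame: x ahead of the robot, y to its left, z up, the work surface at z = 0. Lengths are in mm, angles in rad, forces in N, time in s.
With the tool pointing down it reaches from about 275 to 725 mm from the base axis. Payload 15.9 kg.
Tool frame: the origin (TCP) lies midway between the tips of the shut fingers; the grasp point (between the pads) lies 19 mm behind it; z points along the fingers, x is the direction in which the jaws open and shut, and the axes are right-handed (so a half turn about z gives the same grasp; the last joint's range is limited). The gripper opens to 85 mm and grips with 20 to 120 N. Pads are 22 mm wide; open, the fingers measure 114 mm over their backs; the gripper's body (76 mm by 85 mm) begins 54 mm behind the grasp point. The pads swing forward as they close: fully open they stand 13 mm farther back than shut.
Start: joints at [1.128, 0.213, -0.034, 1.323, 0, 1.571], TCP at [214.228, 451.765, 231.306] pointing down, gripper open.
Joint ranges: [-2.98, 2.98], [-0.74, 1.72], [-1.14, 1.35], [-2.1, 2.04], [-1.57, 1.44], [-3.14, 3.14]. Speed limits (rad/s): [1.89, 1.89, 2.39, 2.57, 3.14, 3.14].

## Interface

Orientations are given as a unit quaternion [x, y, z, w].
In Python, from plant import ctrl gives the robot as it stands.
- The arm moves only by the tool arm_command, never from a script. Its argument "motion" is a list of rows, each an object with "delta_pos": the shift along the tool's x, y, z in cm, a list of three; "yaw": the turn about the tool's z in rad. A call has 1 to 20 rows; each row shifts and turns the commanded pose from where the row before left it, along the tool's axes as they then stand; what a row does not reach is not made up. A row lasts 1/10 s, in which the tool goes at most 50 mm and 8.59 degrees, less where a joint would pass 70% of its speed; a pose out of reach is approached as far as the arm can. A call with a gripper value outside its range is refused whole. "gripper" is the finger opening in cm, from 0 to 8.54, set as the call begins (left out, the last holds). The fingers move at their own pace and stop on an object; "newtons" is the grip in N (left out, the last holds). Time passes only in rows, so rows that do not move let the fingers close. It gives the time, the measured TCP pose, the force and the opening at its end, in the units of the state.
- ctrl.state(): the state, without advancing time (a new reading comes with each control period).
- ctrl.grab_frame(name): name is "scene" or "side" or "wrist"; returns (picture, depth): 420x560x3 uint8, red, green, blue; 420x560 float32, mm along the optical axis (not along the pixel's ray), 0 where there is no reading.
- ctrl.camera_params(name): a dict with "mtx" (3x3 intrinsics, pixels), "dist" ([k1, k2, p1, p2, k3] as OpenCV has them; the pictures are not rectified), "cam_to_world" (4x4, takes a point from camera to world coordinates). Camera axes: x right, y up, looking along -z (the intrinsics and any distortion apply to the point x, -y, -z); pixel columns grow to the right and rows downward; lengths in mm; the calibration is good to about 2 mm. A picture is of the moment at which its call begins: read the wrist's pose just before it. camera_params takes no time and is no camera call; for the wrist camera it gives the pose at the moment of the call.
- ctrl.close_job(): hands the job in, once; it reports no verdict.
Trained networks look in the newest picture that a camera, given by its name, has taken for a name from the list of things; names that differ only in an ending like _2 or _b are one class to them, and where a whole thing is asked for, a point or a joint stands for the part that bears it (a point fixed in the world has none). Each returns a list of dicts, best first, with "conf" (0 to 1); they miss things now and then, are a little off and sometimes report something else, mostly with a low value. They report only what shows in the picture. A call takes as long as a camera call. They do not tell look-alikes from the thing itself.
- ctrl.trace(camera, label): "region" (420x560 bool, what is visible of it) and "position" ([column, row] in pixels, amid what is visible of it).
The state is a dict: "time": time; "joint_positions": joint angles; "dq": joint speeds; "effort": joint torques, N m; "tcp_pos": TCP position; "eef_rot": TCP orientation; "wrist_force": force on the tool from outside, world axes, zero at the start; "moment": the same for the moment, N m; "gripper_width": opening from 0.0 (shut) to 1.0 (fully open).
Only numpy, scipy, OpenCV 4.12 (cv2) and the standard library are available. Lean on these libraries where they do the work, as an engineer would, in place of code of your own. Each camera call takes 0.05 s, during which the arm holds its last target. There are 200 camera calls.

## Working session

There is one attempt and no reset: what is moved stays moved. The work goes in short steps, Python scripts to look and compute and a tool call to move; the robot and the scene stay as the last step left them, time stands still between calls to the robot, and variables do not carry over. Pictures are saved under pics/ and viewed, about 8 in all and at most 12, crops included, and the job is handed in when it is done.

Besides the shell and the picture viewer there is one more tool, called after "Request:" in YAML: its name, and indented under it one key for each argument. arm_command: Moves the arm, as the interface text tells. Its arguments: {"type":"object","properties":{"motion":{"type":"array","items":{"type":"object","properties":{"delta_pos":{"type":"array","items":{"type":"number"}},"yaw":{"type":"number"}}}},"gripper":{"type":"number"},"newtons":{"type":"number"}},"required":["motion"]}

```bash
mkdir -p pics; cat > h.py <<'E'
import numpy as np, cv2
from plant import ctrl
def grab(n):
    p=ctrl.camera_params(n); im,d=ctrl.grab_frame(n); return im,d,p
def pts(px,depth,p):
    px=np.asarray(px,float).reshape(-1,1,2); depth=np.asarray(depth,float).reshape(-1)
    u=cv2.undistortPoints(px,np.array(p["mtx"]),np.array(p["dist"])).reshape(-1,2)
    c=np.c_[u[:,0]*depth,-u[:,1]*depth,-depth,np.ones(len(u))]
    return (c@np.array(p["cam_to_world"]).T)[:,:3]
def cloud(mask,d,p):
    r,c=np.nonzero(mask&(d>0)); return pts(np.c_[c,r],d[r,c],p)
def proj(P,p):
    T=np.linalg.inv(np.array(p["cam_to_world"])); q=(np.c_[np.atleast_2d(P),np.ones(len(np.atleast_2d(P)))]@T.T)[:,:3]*[1,-1,-1]
    return cv2.projectPoints(q,np.zeros(3),np.zeros(3),np.array(p["mtx"]),np.array(p["dist"]))[0].reshape(-1,2)
def save(n,im,s=1): cv2.imwrite("pics/"+n,cv2.resize(im[...,::-1],None,fx=s,fy=s,interpolation=cv2.INTER_CUBIC))
E
python3 - <<'E'
from h import *
s=ctrl.state();print(s)
ims=[]
for n in ["scene","side"]:
    im,d,p=grab(n); save(n+"0.png",im)
    print(n,np.round(np.array(p["cam_to_world"])[:3,3]))
    for l in ["lid_grip","button_a_face","bottle_c","mat","pencil_cup","jar_lid","jar","hairbrush"]:
        for t in ctrl.trace(n,l)[:6]:
            c=cloud(t["region"],d,p)
            if len(c): print(l,round(t["conf"],2),np.round(t["position"]),"med",np.round(np.median(c,0)),"lo",np.round(np.percentile(c,2,0)),"hi",np.round(np.percentile(c,98,0)))
E
```

```text
{'time': 0.0, 'joint_positions': array([ 1.12800072e+00,  2.13392058e-01, -3.50366414e-02,  1.32349853e+00,
       -1.30459205e-05,  1.57080160e+00]), 'dq': array([0.00011089, 0.00088037, 0.00050769, 0.00038779, 0.00036492,
       0.00113841]), 'effort': array([ 5.18932138e-03, -6.86162853e+01,  4.87118626e+01,  1.74416421e-02,
        2.51667734e-04, -2.59765159e-05]), 'tcp_pos': array([214.09573603, 451.47841852, 230.80713309]), 'eef_rot': array([ 8.45124675e-01,  5.34568951e-01, -4.74387335e-04,  3.07787343e-04]), 'wrist_force': array([-0.60716167, -0.7206426 , -0.37353398]), 'moment': array([ 0.0017011 , -0.02796989,  0.02138833]), 'gripper_width': 1.0000434302416537}
scene [1054.  372.  675.]
lid_grip 0.77 [172. 154.] med [ 497. -251.   75.] lo [ 417. -333.   71.] hi [ 552. -197.  107.]
button_a_face 0.37 [178. 145.] med [ 466. -245.  102.] lo [ 459. -265.   82.] hi [ 471. -243.  107.]
bottle_c 0.66 [247. 222.] med [552.  -5.  27.] lo [513. -45.  -0.] hi [565.   9.  56.]
mat 0.76 [347. 276.] med [556. 251.   4.] lo [466. 164.   1.] hi [636. 333.   6.]
mat 0.72 [399. 202.] med [2
[... 883 characters left out ...]
 471. -239.  104.]
bottle_c 0.44 [272. 224.] med [545.  -0.  22.] lo [528. -22.  -3.] hi [563.  12.  53.]
mat 0.74 [241. 351.] med [532. 484.   1.] lo [475. 423.  -2.] hi [591. 540.   4.]
mat 0.71 [353. 300.] med [275. 284.   3.] lo [157. 156.  -1.] hi [392. 393.   7.]
mat 0.56 [252. 283.] med [548. 256.   1.] lo [464. 163.  -3.] hi [634. 336.   4.]
jar_lid 0.57 [310. 251.] med [414. 110.  10.] lo [385.  71.   4.] hi [444. 136.  23.]
jar 0.68 [314. 212.] med [413. -70.  31.] lo [ 383. -118.    4.] hi [442. -53.  48.]
jar 0.53 [310. 252.] med [415. 112.   9.] lo [384.  79.   0.] hi [446. 136.  23.]
hairbrush 0.6 [227. 182.] med [ 736. -244.   26.] lo [ 619. -342.   -4.] hi [ 805. -225.   35.]
```

View scene.

View pics/scene0.png

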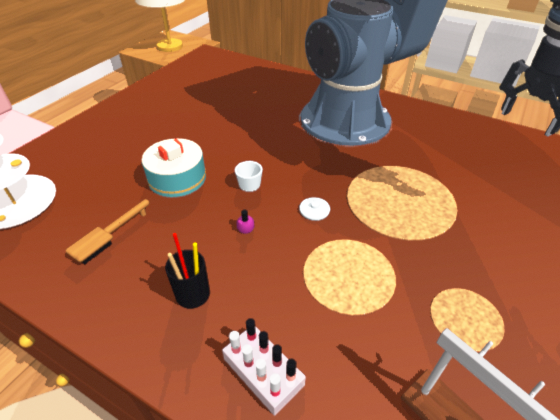

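View pics/side0.png

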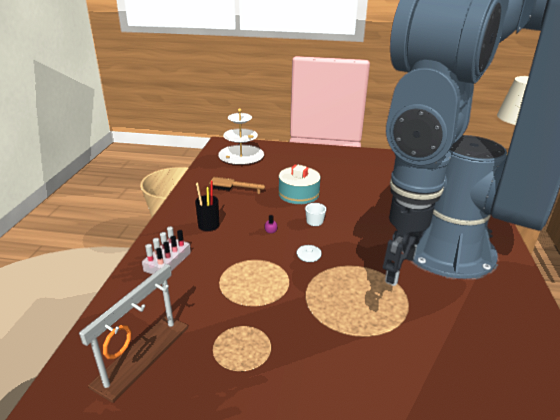

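```bash
python3 - <<'E'
from h import *
p=ctrl.camera_params("wrist"); print(np.round(np.array(p["cam_to_world"]),2), np.array(p["mtx"])[0,0])
for n in ["scene","side"]:
    im,d,p=grab(n)
    r,c=np.indices(d.shape); P=pts(np.c_[c.ravel(),r.ravel()],d.ravel(),p).reshape(420,560,3)
    I=im.astype(int); near=np.hypot(P[...,0]-486,P[...,1]+261)<78
    red=near&(I[...,0]-I[...,1]>70)&(P[...,2]>74)&(d>0)
    disc=near&(P[...,2]>60)&(P[...,2]<82)&(d>0)&(I.min(-1)>130)
    hd=near&(P[...,2]>85)&(d>0)
    k,lab,st,ce=cv2.connectedComponentsWithStats(red.astype(np.uint8))
    for i in range(1,k):
        if st[i,4]>8: q=P[lab==i]; print(n,"red",st[i,4],np.round(ce[i]),np.round(np.median(q,0)),np.round(q.min(0)),np.round(q.max(0)))
    q=P[disc];print("disc",cv2.minEnclosingCircle(q[:,:2].astype(np.float32)),np.median(q[:,2]))
    q=P[hd&(P[...,2]>100)];print("top",cv2.minAreaRect(q[:,:2].astype(np.float32)),np.median(q[:,2]))
E
```

```text
[[ 4.3000e-01 -8.5000e-01 -3.0000e-01  1.3727e+02]
 [ 9.0000e-01  4.0000e-01  1.4000e-01  4.8802e+02]
 [-0.0000e+00 -3.3000e-01  9.4000e-01  3.7344e+02]
 [ 0.0000e+00  0.0000e+00  0.0000e+00  1.0000e+00]] 292.8314769835127
scene red 41 [179. 144.] [ 467. -246.  103.] [ 454. -270.   81.] [ 476. -240.  107.]
scene red 94 [163. 153.] [ 509. -265.   96.] [ 499. -292.   74.] [ 516. -256.  108.]
disc ((485.17681884765625, -264.3365173339844), 74.41073608398438) 74.6712671252526
top ((485.25860595703125, -263.603515625), (41.480804443359375, 55.455322265625), 70.69087982177734) 105.41650018204331
side red 18 [293. 169.] [ 511. -262.  100.] [ 503. -280.   79.] [ 515. -253.  104.]
side red 40 [305. 172.] [ 464. -249.   92.] [ 458. -276.   77.] [ 472. -237.  105.]
disc ((484.4173889160156, -261.08746337890625), 75.53514099121094) 71.45889285195403
top ((485.8873291015625, -259.7798767089844), (39.78801345825195, 54.05136489868164), 82.09510040283203) 102.48023264537005
```

Request:
arm_command:
  motion:
    - {"delta_pos": [-2.64, 2.75, 0]}
    - {"delta_pos": [-2.64, 2.75, 0]}
    - {"delta_pos": [-2.64, 2.75, 0]}
    - {"delta_pos": [-2.64, 2.75, 0]}
    - {"delta_pos": [-2.64, 2.75, 0]}
    - {"delta_pos": [-2.64, 2.75, 0]}
    - {"delta_pos": [-2.64, 2.75, 0]}
    - {"delta_pos": [-2.64, 2.75, 0]}
    - {"delta_pos": [-2.64, 2.75, 0]}
    - {"delta_pos": [-2.64, 2.75, 0]}
    - {"delta_pos": [-2.64, 2.75, 0]}
    - {"delta_pos": [-2.64, 2.75, 0]}
    - {"delta_pos": [-2.64, 2.75, 0]}
    - {"delta_pos": [-2.64, 2.75, 0]}
    - {"delta_pos": [-2.64, 2.75, 0]}
    - {"delta_pos": [-2.64, 2.75, 0]}
    - {"delta_pos": [-2.64, 2.75, 0]}
    - {"delta_pos": [-2.64, 2.75, 0]}
    - {"delta_pos": [-2.64, 2.75, 0]}
    - {"delta_pos": [-2.64, 2.75, 0]}
  gripper: 8.5

```text
invalid input at $.motion[0]: expected keys delta_pos, yaw
```

Request:
arm_command:
  motion:
    - {"yaw": 0.144}
    - {"yaw": 0.144}
    - {"yaw": 0.144}
    - {"yaw": 0.144}
    - {"yaw": 0.144}
    - {"yaw": 0.144}
    - {"yaw": 0.144}
    - {"yaw": 0.144}
    - {"yaw": 0.144}
    - {"yaw": 0.144}
    - {"yaw": 0}
    - {"yaw": 0}
    - {"yaw": 0}

```text
invalid input at $.motion[0]: expected keys delta_pos, yaw
```

```bash
cat > look.py <<'E'
from h import *
s=ctrl.state(); q=s["eef_rot"]; R=cv2.Rodrigues(np.zeros(3))[0]
from scipy.spatial.transform import Rotation as Ro
R=Ro.from_quat(q).as_matrix(); tcp=s["tcp_pos"]
print("t",round(s["time"],2),"tcp",np.round(tcp,1),"xang",np.round(np.degrees(np.arctan2(R[1,0],R[0,0])),1),"zax",np.round(R[:,2],3),"F",np.round(s["wrist_force"],1),"w",round(s["gripper_width"],3),"j6",np.round(s["joint_positions"][5],2))
def full(n):
    im,d,p=grab(n); r,c=np.indices(d.shape)
    return im,d,p,pts(np.c_[c.ravel(),r.ravel()],d.ravel(),p).reshape(420,560,3)
E
python3 - <<'E'
from look import *
im,d,p,P=full("wrist"); save("w1.png",im)
I=im.astype(int); near=(np.hypot(P[...,0]-486,P[...,1]+261)<80)&(d>0)
red=near&(I[...,0]-I[...,1]>70)&(P[...,2]>74)
k,lab,st,ce=cv2.connectedComponentsWithStats(red.astype(np.uint8))
for i in range(1,k):
    if st[i,4]>20: q=P[lab==i]; print("red",st[i,4],np.round(ce[i]),np.round(np.median(q,0)),np.round(np.percentile(q,3,0)),np.round(np.percentile(q,97,0))); t=q[q[:,2]>np.percentile(q[:,2],97)-4]; print(" top",cv2.minAreaRect(t[:,:2].astype(np.float32)),np.round(t.mean(0),1))
q=P[near&(P[...,2]>97)&(P[...,2]<115)];print("top",len(q),cv2.minAreaRect(q[:,:2].astype(np.float32)),np.median(q[:,2]))
q=P[near&(P[...,2]>66)&(P[...,2]<82)];print("disc",cv2.minEnclosingCircle(q[:,:2].astype(np.float32)),np.median(q[:,2]))
E
```

```text
t 1.0 tcp [214.2 451.8 231.3] xang 64.6 zax [-0.  0. -1.] F [ 0.3 -0.1  0.6] w 1.001 j6 1.57
top 0 ((0.0, 0.0), (0.0, 0.0), 0.0) nan
disc ((0.0, 0.0), 0.0) nan
  return _methods._mean(a, axis=axis, dtype=dtype,
  ret = ret.dtype.type(ret / rcount)
```

Both keys are needed in every row.

Request:
arm_command:
  motion:
    - {"delta_pos": [-2.64, 2.75, 0], "yaw": 0}
    - {"delta_pos": [-2.64, 2.75, 0], "yaw": 0}
    - {"delta_pos": [-2.64, 2.75, 0], "yaw": 0}
    - {"delta_pos": [-2.64, 2.75, 0], "yaw": 0}
    - {"delta_pos": [-2.64, 2.75, 0], "yaw": 0}
    - {"delta_pos": [-2.64, 2.75, 0], "yaw": 0}
    - {"delta_pos": [-2.64, 2.75, 0], "yaw": 0}
    - {"delta_pos": [-2.64, 2.75, 0], "yaw": 0}
    - {"delta_pos": [-2.64, 2.75, 0], "yaw": 0}
    - {"delta_pos": [-2.64, 2.75, 0], "yaw": 0}
    - {"delta_pos": [-2.64, 2.75, 0], "yaw": 0}
    - {"delta_pos": [-2.64, 2.75, 0], "yaw": 0}
    - {"delta_pos": [-2.64, 2.75, 0], "yaw": 0}
    - {"delta_pos": [-2.64, 2.75, 0], "yaw": 0}
    - {"delta_pos": [-2.64, 2.75, 0], "yaw": 0}
    - {"delta_pos": [-2.64, 2.75, 0], "yaw": 0}
    - {"delta_pos": [-2.64, 2.75, 0], "yaw": 0}
    - {"delta_pos": [-2.64, 2.75, 0], "yaw": 0}
    - {"delta_pos": [-2.64, 2.75, 0], "yaw": 0}
    - {"delta_pos": [-2.64, 2.75, 0], "yaw": 0}
  gripper: 8.5

```text
time: 3.05
tcp_pos: [485.2, -262.6, 231.3]
eef_rot: [0.845, 0.534, 0.0, 0.0]
wrist_force: [0.8, 1.2, 0.6]
gripper_width: 0.993
```

Request:
arm_command:
  motion:
    - {"delta_pos": [0, 0, 0], "yaw": 0.144}
    - {"delta_pos": [0, 0, 0], "yaw": 0.144}
    - {"delta_pos": [0, 0, 0], "yaw": 0.144}
    - {"delta_pos": [0, 0, 0], "yaw": 0.144}
    - {"delta_pos": [0, 0, 0], "yaw": 0.144}
    - {"delta_pos": [0, 0, 0], "yaw": 0.144}
    - {"delta_pos": [0, 0, 0], "yaw": 0.144}
    - {"delta_pos": [0, 0, 0], "yaw": 0.144}
    - {"delta_pos": [0, 0, 0], "yaw": 0.144}
    - {"delta_pos": [0, 0, 0], "yaw": 0.144}
    - {"delta_pos": [0, 0, 0], "yaw": 0}
    - {"delta_pos": [0, 0, 0], "yaw": 0}
    - {"delta_pos": [0, 0, 0], "yaw": 0}

```text
time: 4.35
tcp_pos: [484.9, -261.0, 231.3]
eef_rot: [0.988, -0.154, -0.0, -0.0]
wrist_force: [-0.2, -0.1, -0.1]
gripper_width: 1.004
```

```bash
cat > lid.py <<'E'
from look import *
im,d,p,P=full("wrist"); save("w2.png",im)
I=im.astype(int); near=(np.hypot(P[...,0]-486,P[...,1]+261)<80)&(d>0)
red=near&(I[...,0]-I[...,1]>70)&(P[...,2]>74)
k,lab,st,ce=cv2.connectedComponentsWithStats(red.astype(np.uint8))
for i in range(1,k):
    if st[i,4]>20: q=P[lab==i]; print("red",st[i,4],np.round(ce[i]),np.round(np.median(q,0)),np.round(np.percentile(q,3,0)),np.round(np.percentile(q,97,0))); t=q[q[:,2]>np.percentile(q[:,2],97)-4]; print(" top",cv2.minAreaRect(t[:,:2].astype(np.float32)),np.round(t.mean(0),1))
q=P[near&(P[...,2]>97)&(P[...,2]<115)];print("top",len(q),cv2.minAreaRect(q[:,:2].astype(np.float32)),np.median(q[:,2]))
q=P[near&(P[...,2]>66)&(P[...,2]<82)];print("disc",cv2.minEnclosingCircle(q[:,:2].astype(np.float32)),np.median(q[:,2]))
E
python3 lid.py
```

```text
t 4.35 tcp [ 484.9 -261.   231.3] xang -17.7 zax [-0.  0. -1.] F [-0.2 -0.1 -0.1] w 1.004 j6 1.39
red 282 [256. 204.] [ 465. -257.  105.] [ 459. -272.   87.] [ 471. -246.  106.]
 top ((464.842529296875, -259.6390380859375), (27.151134490966797, 8.953723907470703), 71.35558319091797) [ 464.7 -259.3  104.6]
red 298 [302. 204.] [ 507. -271.  105.] [ 500. -285.   86.] [ 513. -260.  106.]
 top ((506.30859375, -273.29608154296875), (26.93520164489746, 8.9769926071167), 74.05287170410156) [ 506.5 -273.2  104.6]
top 2003 ((485.98187255859375, -267.1202087402344), (40.46456527709961, 53.796932220458984), 71.35558319091797) 104.55175960174103
disc ((485.9778137207031, -267.0272216796875), 74.08870697021484) 73.68703116226197
```

Request:
arm_command:
  motion:
    - {"delta_pos": [0.1, 0.18, 2], "yaw": 0}
    - {"delta_pos": [0.1, 0.18, 3], "yaw": 0.01}
    - {"delta_pos": [0, 0, 3], "yaw": 0}
    - {"delta_pos": [0, 0, 3], "yaw": 0}
    - {"delta_pos": [0, 0, 1], "yaw": 0}
    - {"delta_pos": [0, 0, 0], "yaw": 0}
    - {"delta_pos": [0, 0, 0], "yaw": 0}

```text
time: 5.1
tcp_pos: [486.3, -265.3, 112.6]
eef_rot: [0.987, -0.16, 0.001, 0.0]
wrist_force: [0.6, -0.9, 0.5]
gripper_width: 0.994
```

```bash
python3 lid.py
```

```text
t 5.1 tcp [ 486.3 -265.3  112.6] xang -18.4 zax [ 0.001 -0.001 -1.   ] F [ 0.6 -0.9  0.5] w 0.994 j6 1.39
red 839 [239. 257.] [ 466. -255.  104.] [ 459. -271.   83.] [ 472. -246.  106.]
 top ((464.7826232910156, -259.46197509765625), (27.683773040771484, 9.283378601074219), 72.12999725341797) [ 465.1 -258.6  104.5]
red 859 [314. 257.] [ 508. -269.  104.] [ 500. -285.   83.] [ 514. -260.  106.]
 top ((506.4756774902344, -273.462890625), (28.00455093383789, 9.559527397155762), 71.82856750488281) [ 506.7 -272.5  104.5]
top 5286 ((485.8855895996094, -266.3881530761719), (39.89157485961914, 54.346641540527344), 72.50260925292969) 104.46402003102925
disc ((486.1383972167969, -266.4855041503906), 73.8731918334961) 73.5881755647975
```

View pics/w2.png

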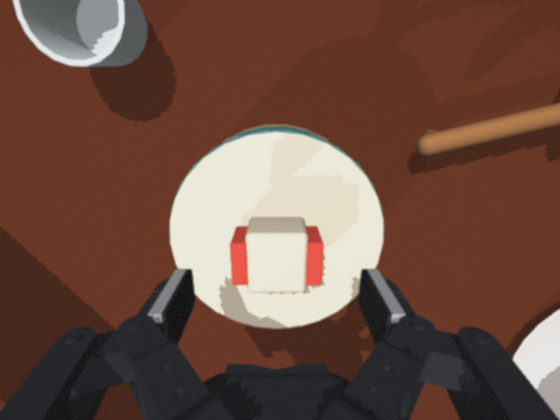

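Request:
arm_command:
  motion:
    - {"delta_pos": [0, 0.05, 1.2], "yaw": 0}
    - {"delta_pos": [0, 0, 1.2], "yaw": 0}
    - {"delta_pos": [0, 0, 0.9], "yaw": 0}
    - {"delta_pos": [0, 0, 0.45], "yaw": 0}
    - {"delta_pos": [0, 0, 0], "yaw": 0}
    - {"delta_pos": [0, 0, 0], "yaw": 0}

```text
time: 5.75
tcp_pos: [485.6, -265.5, 73.9]
eef_rot: [0.987, -0.16, -0.0, 0.0]
wrist_force: [0.1, -0.7, 0.4]
gripper_width: 0.992
```

Request:
arm_command:
  motion:
    - {"delta_pos": [0, 0, 0], "yaw": 0}
    - {"delta_pos": [0, 0, 0], "yaw": 0}
    - {"delta_pos": [0, 0, 0], "yaw": 0}
    - {"delta_pos": [0, 0, 0], "yaw": 0}
    - {"delta_pos": [0, 0, 0], "yaw": 0}
    - {"delta_pos": [0, 0, 0], "yaw": 0}
    - {"delta_pos": [0, 0, 0], "yaw": 0}
    - {"delta_pos": [0, 0, 0], "yaw": 0}
    - {"delta_pos": [0, 0, 0], "yaw": 0}
    - {"delta_pos": [0, 0, 0], "yaw": 0}
  gripper: 3.5
  newtons: 40

```text
time: 6.75
tcp_pos: [486.1, -265.7, 75.0]
eef_rot: [0.987, -0.16, 0.001, 0.0]
wrist_force: [-2.2, 3.1, 15.7]
gripper_width: 0.474
```

Request:
arm_command:
  motion:
    - {"delta_pos": [0, 0, -0.1], "yaw": 0}
    - {"delta_pos": [0, 0, -0.1], "yaw": 0}
    - {"delta_pos": [0, 0, 0], "yaw": 0}
    - {"delta_pos": [0, 0, 0], "yaw": 0}

```text
time: 7.15
tcp_pos: [485.4, -265.4, 75.6]
eef_rot: [0.987, -0.16, -0.0, -0.0]
wrist_force: [0.6, 0.1, -1.6]
gripper_width: 0.465
```

```bash
python3 - <<'E'
from look import *
im,d,p,P=full("wrist"); save("w3.png",im[150:400,120:440],2)
E
```

```text
t 7.15 tcp [ 485.4 -265.4   75.6] xang -18.5 zax [-0.  0. -1.] F [ 0.6  0.1 -1.6] w 0.465 j6 1.39
```

View pics/w3.png

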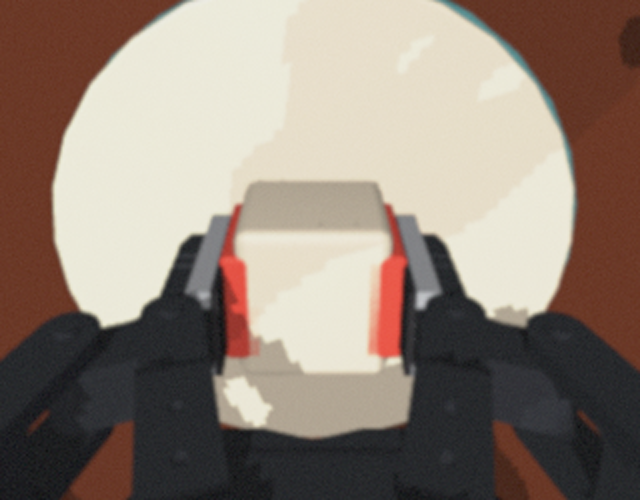

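Request:
arm_command:
  motion:
    - {"delta_pos": [0, 0, -0.1], "yaw": 0}
    - {"delta_pos": [0, 0, -0.2], "yaw": 0}
    - {"delta_pos": [0, 0, -0.2], "yaw": 0}
    - {"delta_pos": [0, 0, 0], "yaw": 0}
    - {"delta_pos": [0, 0, 0], "yaw": 0}

```text
time: 7.7
tcp_pos: [485.7, -265.5, 80.9]
eef_rot: [0.987, -0.16, 0.0, 0.0]
wrist_force: [-0.4, 0.7, -1.2]
gripper_width: 0.471
```

Request:
arm_command:
  motion:
    - {"delta_pos": [0, 0, -0.5], "yaw": 0}
    - {"delta_pos": [0, 0, -1], "yaw": 0}
    - {"delta_pos": [0, 0, -1], "yaw": 0}
    - {"delta_pos": [0, 0, -1.5], "yaw": 0}
    - {"delta_pos": [0, 0, -2], "yaw": 0}
    - {"delta_pos": [0, 0, -1.5], "yaw": 0}
    - {"delta_pos": [0, 0, -1], "yaw": 0}
    - {"delta_pos": [0, 0, -0.5], "yaw": 0}
    - {"delta_pos": [0, 0, 0], "yaw": 0}

```text
time: 8.6
tcp_pos: [485.8, -265.6, 171.4]
eef_rot: [0.987, -0.16, 0.0, 0.0]
wrist_force: [0.2, 0.3, -1.7]
gripper_width: 0.469
```

Request:
arm_command:
  motion:
    - {"delta_pos": [-0.25, -1.27, 0], "yaw": 0}
    - {"delta_pos": [-0.51, -2.54, 0], "yaw": 0}
    - {"delta_pos": [-0.51, -2.54, 0], "yaw": 0}
    - {"delta_pos": [-0.6, -3, 0], "yaw": 0}
    - {"delta_pos": [-0.6, -3, 0], "yaw": 0}
    - {"delta_pos": [-0.6, -3, 0], "yaw": 0}
    - {"delta_pos": [-0.6, -3, 0], "yaw": 0}
    - {"delta_pos": [-0.6, -3, 0], "yaw": 0}
    - {"delta_pos": [-0.6, -3, 0], "yaw": 0}
    - {"delta_pos": [-0.6, -3, 0], "yaw": 0}
    - {"delta_pos": [-0.6, -3, 0], "yaw": 0}
    - {"delta_pos": [-0.6, -3, 0], "yaw": 0}
    - {"delta_pos": [-0.6, -3, 0], "yaw": 0}
    - {"delta_pos": [-0.6, -3, 0], "yaw": 0}
    - {"delta_pos": [-0.6, -3, 0], "yaw": 0}
    - {"delta_pos": [-0.6, -3, 0], "yaw": 0}
    - {"delta_pos": [-0.6, -3, 0], "yaw": 0}
    - {"delta_pos": [-0.51, -2.54, 0], "yaw": 0}
    - {"delta_pos": [0, 0, 0], "yaw": 0}
    - {"delta_pos": [0, 0, 0], "yaw": 0}

```text
time: 10.6
tcp_pos: [549.2, 250.1, 169.9]
eef_rot: [0.987, -0.16, -0.001, 0.0]
wrist_force: [-0.8, -0.9, -2.1]
gripper_width: 0.472
```

```bash
python3 - <<'E'
from look import *
im,d,p,P=full("scene"); save("s3.png",im,1.4)
# mat by colour fit (scene0/side0 clouds) using start-of-run pictures is occluded now; use tan pixels
im,d,p,P=full("side"); 
for t in ctrl.trace("side","mat"):
    q=cloud(t["region"],d,p); print("mat",round(t["conf"],2),cv2.minEnclosingCircle(q[np.abs(q[:,2]-2)<8][:,:2].astype(np.float32)))
m=(np.hypot(P[...,0]-tcp[0],P[...,1]-tcp[1])<78)&(P[...,2]>tcp[2]-15)&(P[...,2]<tcp[2]+5)&(im.min(-1)>120)
q=P[m];print("lid disc",len(q),cv2.minEnclosingCircle(q[:,:2].astype(np.float32)),np.percentile(q[:,2],[5,50,95]))
E
```

```text
t 10.6 tcp [549.2 250.1 169.9] xang -18.4 zax [-0.001 -0.001 -1.   ] F [-0.8 -0.9 -2.1] w 0.472 j6 2.32
mat 0.75 ((549.18017578125, 245.07228088378906), 99.2421875)
mat 0.65 ((271.0212097167969, 268.2081604003906), 135.84902954101562)
mat 0.59 ((533.088134765625, 480.4116516113281), 67.082275390625)
lid disc 1124 ((549.640380859375, 251.58570861816406), 74.4778823852539) [164.32553645 166.71397394 169.02209195]
```

View pics/s3.png

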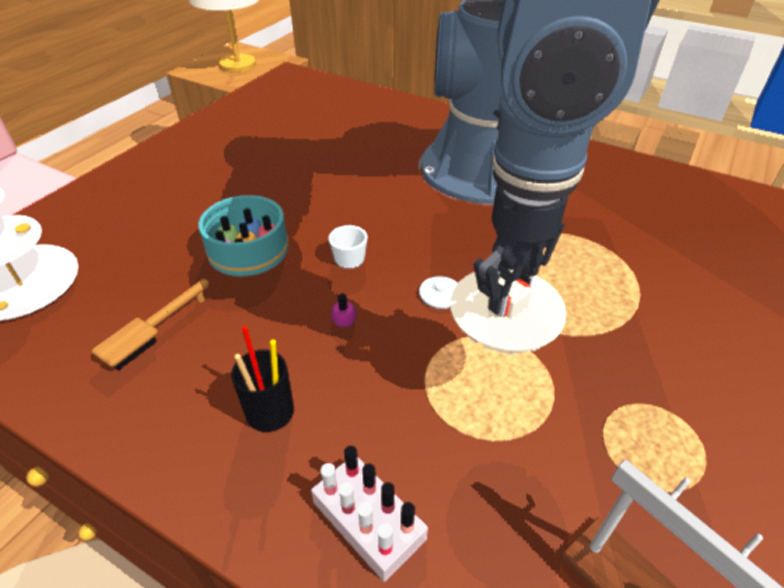

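Request:
arm_command:
  motion:
    - {"delta_pos": [0, 0, 1], "yaw": 0}
    - {"delta_pos": [0, 0, 2], "yaw": 0}
    - {"delta_pos": [0, 0, 3], "yaw": 0}
    - {"delta_pos": [0, 0, 3], "yaw": 0}
    - {"delta_pos": [0, 0, 2.2], "yaw": 0}
    - {"delta_pos": [0, 0, 1.2], "yaw": 0}
    - {"delta_pos": [0, 0, 0.8], "yaw": 0}
    - {"delta_pos": [0, 0, 0.5], "yaw": 0}
    - {"delta_pos": [0, 0, 0.3], "yaw": 0}
    - {"delta_pos": [0, 0, 0.1], "yaw": 0}
    - {"delta_pos": [0, 0, 0.1], "yaw": 0}
    - {"delta_pos": [0, 0, 0.1], "yaw": 0}
    - {"delta_pos": [0, 0, 0], "yaw": 0}
    - {"delta_pos": [0, 0, 0], "yaw": 0}

```text
time: 12.15
tcp_pos: [550.1, 249.5, 27.9]
eef_rot: [0.987, -0.16, 0.0, -0.0]
wrist_force: [0.4, 0.5, -1.7]
gripper_width: 0.468
```

Request:
arm_command:
  motion:
    - {"delta_pos": [0, 0, 0.1], "yaw": 0}
    - {"delta_pos": [0, 0, 0.1], "yaw": 0}
    - {"delta_pos": [0, 0, 0.1], "yaw": 0}
    - {"delta_pos": [0, 0, 0.1], "yaw": 0}
    - {"delta_pos": [0, 0, 0], "yaw": 0}
    - {"delta_pos": [0, 0, 0], "yaw": 0}

```text
time: 12.75
tcp_pos: [550.1, 249.5, 23.8]
eef_rot: [0.987, -0.16, -0.0, 0.0]
wrist_force: [0.5, 0.2, -1.5]
gripper_width: 0.467
```

Request:
arm_command:
  motion:
    - {"delta_pos": [0, 0, 0.05], "yaw": 0}
    - {"delta_pos": [0, 0, 0.05], "yaw": 0}
    - {"delta_pos": [0, 0, 0], "yaw": 0}
    - {"delta_pos": [0, 0, 0], "yaw": 0}

```text
time: 13.15
tcp_pos: [550.2, 249.5, 23.3]
eef_rot: [0.987, -0.16, 0.0, -0.0]
wrist_force: [-2.3, -0.9, 5.1]
gripper_width: 0.469
```

Request:
arm_command:
  motion:
    - {"delta_pos": [0, 0, 0], "yaw": 0}
    - {"delta_pos": [0, 0, 0], "yaw": 0}
    - {"delta_pos": [0, 0, 0], "yaw": 0}
    - {"delta_pos": [0, 0, 0], "yaw": 0}
    - {"delta_pos": [0, 0, 0], "yaw": 0}
    - {"delta_pos": [0, 0, 0], "yaw": 0}
    - {"delta_pos": [0, 0, 0], "yaw": 0}
  gripper: 8.5

```text
time: 13.85
tcp_pos: [550.1, 249.5, 22.8]
eef_rot: [0.987, -0.16, 0.0, -0.0]
wrist_force: [-0.1, -0.4, 0.1]
gripper_width: 0.994
```

Request:
arm_command:
  motion:
    - {"delta_pos": [0, 0, -0.5], "yaw": 0}
    - {"delta_pos": [0, 0, -1.5], "yaw": 0}
    - {"delta_pos": [0, 0, -3], "yaw": 0}
    - {"delta_pos": [0, 0, -4], "yaw": 0}
    - {"delta_pos": [0, 0, -4], "yaw": 0}
    - {"delta_pos": [0, 0, -4], "yaw": 0}
    - {"delta_pos": [0, 0, -2], "yaw": 0}
    - {"delta_pos": [0, 0, 0], "yaw": 0}

```text
time: 14.65
tcp_pos: [551.3, 250.0, 216.5]
eef_rot: [0.987, -0.16, 0.002, -0.001]
wrist_force: [0.3, -0.8, 0.0]
gripper_width: 0.993
```

```bash
python3 - <<'E'
from look import *
for n in ["wrist","side","scene"]:
    im,d,p,P=full(n)
    m=(np.hypot(P[...,0]-550,P[...,1]-249.5)<78)&(P[...,2]>15)&(P[...,2]<28)&(im.min(-1)>120)
    q=P[m];print(n,"lid disc",len(q),cv2.minEnclosingCircle(q[:,:2].astype(np.float32)),np.percentile(q[:,2],[5,50,95]))
    if n!="wrist":
        m=(np.hypot(P[...,0]-548,P[...,1]+12)<45)&(P[...,2]>-8)&(P[...,2]<65)&(d>0); I=im.astype(int)
        for nm,mm in [("cap",m&(P[...,2]>32)&(im.max(-1)<60)),("body",m&(I[...,2]-I[...,1]>50)&(I[...,0]-I[...,1]>50))]:
            q=P[mm]; c,r=np.nonzero(mm)[::-1]
            if len(q): print(n,nm,len(q),"px",np.round([c.mean(),r.mean()]),np.round(np.median(q,0),1),np.round(q.min(0)),np.round(q.max(0)))
    # bottles in tin
E
```

```text
t 14.65 tcp [551.3 250.  216.5] xang -18.5 zax [ 0.005  0.002 -1.   ] F [ 0.3 -0.8  0. ] w 0.993 j6 2.32
wrist lid disc 9692 ((549.5706176757812, 248.07130432128906), 72.95344543457031) [20.49035964 21.70634327 22.91573334]
side lid disc 1196 ((549.0254516601562, 251.0180206298828), 75.12151336669922) [17.08591169 19.76873538 22.92160654]
side cap 29 px [271. 219.] [544.6  -3.9  44.1] [541. -16.  33.] [551.  -0.  54.]
side body 81 px [271. 227.] [542.    5.   20.9] [527. -18.   5.] [560.  15.  29.]
scene lid disc 2681 ((548.6995849609375, 250.51113891601562), 73.88597869873047) [20.89976666 22.73985397 24.57822266]
scene cap 58 px [244. 215.] [550.1  -7.5  47.8] [542. -16.  32.] [554.  -3.  56.]
scene body 185 px [245. 225.] [556.5  -2.5  25.1] [533. -25.   5.] [567.  10.  32.]
```

Request:
arm_command:
  motion:
    - {"delta_pos": [0.4, 2, 0], "yaw": 0}
    - {"delta_pos": [0.6, 3, 0], "yaw": 0}
    - {"delta_pos": [0.6, 3, 0], "yaw": 0}
    - {"delta_pos": [0.6, 3, 0], "yaw": 0}
    - {"delta_pos": [0.6, 3, 0], "yaw": 0}
    - {"delta_pos": [0.6, 3, 0], "yaw": 0}
    - {"delta_pos": [0.6, 3, 0], "yaw": 0}
    - {"delta_pos": [0.6, 3, 0], "yaw": 0}
    - {"delta_pos": [0.6, 3, 0], "yaw": 0}
    - {"delta_pos": [0.6, 3, 0], "yaw": 0}
    - {"delta_pos": [0.6, 3, 0], "yaw": 0}
    - {"delta_pos": [0.6, 3, 0], "yaw": 0}
    - {"delta_pos": [0.6, 3, 0], "yaw": 0}
    - {"delta_pos": [0.6, 3, 0], "yaw": 0}
    - {"delta_pos": [0.6, 3, 0], "yaw": 0}
    - {"delta_pos": [0.6, 3, 0], "yaw": 0}
    - {"delta_pos": [0.6, 3, 0], "yaw": 0}
    - {"delta_pos": [0, 1, 0], "yaw": 0}
    - {"delta_pos": [0, 0, 0], "yaw": 0}
    - {"delta_pos": [0, 0, 0], "yaw": 0}

```text
time: 16.8
tcp_pos: [483.3, -265.1, 212.3]
eef_rot: [0.987, -0.16, -0.0, -0.0]
wrist_force: [0.5, -0.5, -1.1]
gripper_width: 0.995
```

```bash
cat > tin.py <<'E'
from look import *
import sys
from scipy.optimize import minimize
im,d,p,P=full("wrist"); save(sys.argv[1],im,1.4)
c0=np.array([486,-265.5]); rr=np.hypot(P[...,0]-c0[0],P[...,1]-c0[1])
m=(rr<90)&(P[...,2]>64)&(P[...,2]<75)&(d>0); q=P[m]; print("rim",len(q),np.median(q[:,2]))
hull=cv2.convexHull(q[:,:2].astype(np.float32)); print(" outer",cv2.minEnclosingCircle(hull))
m=(rr<64)&(P[...,2]>50)&(P[...,2]<63)&(d>0); k,lab,st,ce=cv2.connectedComponentsWithStats(cv2.erode(m.astype(np.uint8),np.ones((1,1))))
caps=[]
for i in range(1,k):
    if st[i,4]>15:
        q=P[lab==i]; q=q[q[:,2]>np.percentile(q[:,2],90)-4]; c,r=cv2.minEnclosingCircle(q[:,:2].astype(np.float32)); caps.append(c); print(" cap",st[i,4],np.round(ce[i]),np.round(c,1),round(r,1),round(np.median(q[:,2]),1))
caps=np.array(caps)
def f(v):
    a=v[2]+np.radians([60,120,180,240,300]); B=np.vstack([[v[:2]],np.c_[v[0]+44*np.cos(a),v[1]+44*np.sin(a)]])
    D=np.hypot(*(caps[:,None]-B[None]).transpose(2,0,1)); return np.minimum(D.min(1),15).sum()
best=min((minimize(f,[c0[0],c0[1],a],method="Nelder-Mead") for a in np.radians(np.arange(0,360,20))),key=lambda r:r.fun)
v=best.x; print("centre",np.round(v[:2],1),"yaw",np.degrees(v[2])%360,"res",best.fun,"gap",np.round(v[:2]+44*np.array([np.cos(v[2]),np.sin(v[2])]),1))
E
python3 tin.py w4.png
```

```text
t 16.8 tcp [ 483.3 -265.1  212.3] xang -18.4 zax [-0.001  0.001 -1.   ] F [ 0.5 -0.5 -1.1] w 0.995 j6 1.39
rim 3390 69.58190248130896
 outer ((485.5204162597656, -267.2824401855469), 74.24044799804688)
 cap 177 [307. 162.] [ 523.3 -244.2] 7.3 56.7
 cap 167 [239. 186.] [ 447.3 -245.9] 7.5 56.6
 cap 165 [280. 193.] [ 485.8 -267. ] 7.6 56.6
 cap 163 [320. 200.] [ 523.9 -288.1] 7.6 56.6
 cap 155 [254. 223.] [ 448.2 -289.9] 7.4 56.6
 cap 155 [293. 229.] [ 486.3 -310.9] 7.7 56.8
centre [ 485.7 -267. ] yaw 91.24760867918603 res 1.150596292386249 gap [ 484.8 -223. ]
```

View pics/w4.png

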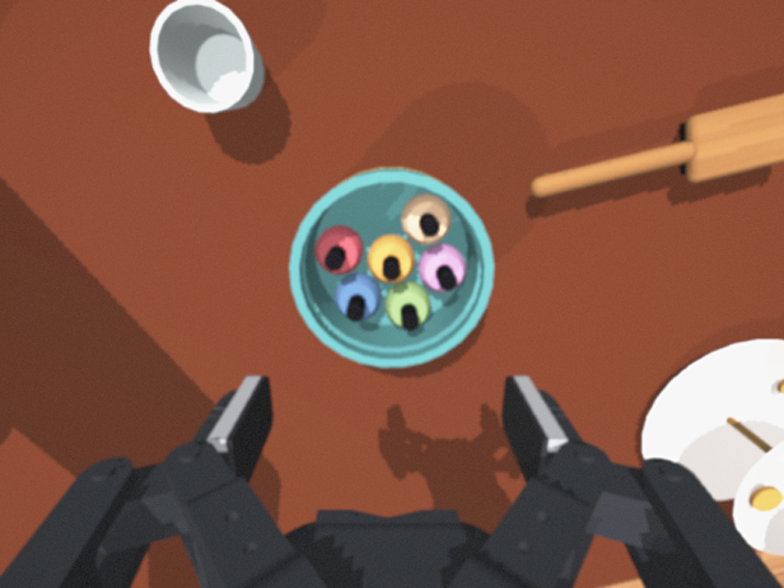

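Request:
arm_command:
  motion:
    - {"delta_pos": [-0.1, -1.2, 0], "yaw": 0}
    - {"delta_pos": [-0.2, -2.5, 0], "yaw": 0}
    - {"delta_pos": [-0.2, -2.5, 0], "yaw": 0}
    - {"delta_pos": [-0.2, -2.5, 0], "yaw": 0}
    - {"delta_pos": [-0.2, -2.5, 0], "yaw": 0}
    - {"delta_pos": [-0.2, -2.5, 0], "yaw": 0}
    - {"delta_pos": [-0.2, -2.5, 0], "yaw": 0}
    - {"delta_pos": [-0.2, -2.5, 0], "yaw": 0}
    - {"delta_pos": [-0.2, -2.5, 0], "yaw": 0}
    - {"delta_pos": [-0.2, -2.5, 0], "yaw": 0}
    - {"delta_pos": [-0.2, -2.5, 0], "yaw": 0}
    - {"delta_pos": [0, 0, 0], "yaw": -0.114}
    - {"delta_pos": [0, 0, 0], "yaw": -0.114}
    - {"delta_pos": [0, 0, 0], "yaw": -0.114}
    - {"delta_pos": [0, 0, 0], "yaw": 0}
    - {"delta_pos": [0, 0, 0], "yaw": 0}
  gripper: 5

```text
time: 18.45
tcp_pos: [546.3, -9.7, 212.9]
eef_rot: [1.0, 0.009, 0.0, -0.0]
wrist_force: [-0.2, -0.4, -0.6]
gripper_width: 0.585
```

```bash
cat > bot.py <<'E'
from look import *
import sys
im,d,p,P=full("wrist")
for t in ctrl.trace("wrist","bottle_c"): print(round(t["conf"],2),np.round(t["position"]))
c0=np.array([546,-10.]) if len(sys.argv)<3 else tcp[:2]; zo=float(sys.argv[1])
m=(np.hypot(P[...,0]-c0[0],P[...,1]-c0[1])<35)&(P[...,2]>zo+45)&(P[...,2]<zo+62)&(d>0)&(im.max(-1)<90)
q=P[m]; r,c=np.nonzero(m); q2=q[q[:,2]>np.percentile(q[:,2],90)-4]; cc,rad=cv2.minEnclosingCircle(q2[:,:2].astype(np.float32))
print("cap",len(q),np.round([c.mean(),r.mean()]),np.round(cc,1),rad,np.median(q2[:,2]))
R2=R[:2,:2]; dd=np.array(cc)-tcp[:2]; print("tool dx,dy",np.round(R2.T@dd,1))
save("w5.png",im,1.4)
E
python3 bot.py 0
```

```text
t 18.45 tcp [546.3  -9.7 212.9] xang 1.0 zax [ 0.  0. -1.] F [-0.2 -0.4 -0.6] w 0.585 j6 1.54
0.83 [276. 184.]
cap 141 [277. 193.] [546.5 -11.9] 6.943696022033691 53.51962934559748
tool dx,dy [0.1 2.1]
```

View pics/w5.png

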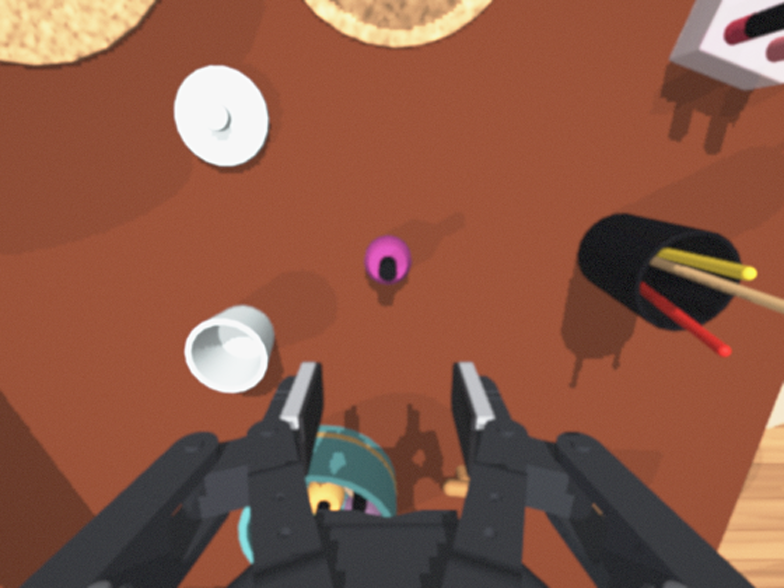

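Request:
arm_command:
  motion:
    - {"delta_pos": [0.02, 0.15, 2], "yaw": 0}
    - {"delta_pos": [0, 0, 3], "yaw": 0}
    - {"delta_pos": [0, 0, 3], "yaw": 0}
    - {"delta_pos": [0, 0, 3], "yaw": 0}
    - {"delta_pos": [0, 0, 2], "yaw": 0}
    - {"delta_pos": [0, 0, 1.5], "yaw": 0}
    - {"delta_pos": [0, 0, 1.5], "yaw": 0}
    - {"delta_pos": [0, 0, 1], "yaw": 0}
    - {"delta_pos": [0, 0, 0.7], "yaw": 0}
    - {"delta_pos": [0, 0, 0.4], "yaw": 0}
    - {"delta_pos": [0, 0, 0], "yaw": 0}
    - {"delta_pos": [0, 0, 0], "yaw": 0}

```text
time: 19.75
tcp_pos: [547.1, -12.3, 32.3]
eef_rot: [1.0, 0.01, 0.0, 0.0]
wrist_force: [0.1, 0.1, -0.6]
gripper_width: 0.582
```

Request:
arm_command:
  motion:
    - {"delta_pos": [0, 0, 0], "yaw": 0}
    - {"delta_pos": [0, 0, 0], "yaw": 0}
    - {"delta_pos": [0, 0, 0], "yaw": 0}
    - {"delta_pos": [0, 0, 0], "yaw": 0}
    - {"delta_pos": [0, 0, 0], "yaw": 0}
    - {"delta_pos": [0, 0, 0], "yaw": 0}
    - {"delta_pos": [0, 0, 0], "yaw": 0}
    - {"delta_pos": [0, 0, 0], "yaw": 0}
  gripper: 1.0
  newtons: 25

```text
time: 20.55
tcp_pos: [546.9, -12.3, 32.2]
eef_rot: [1.0, 0.01, 0.0, -0.0]
wrist_force: [-1.2, -0.0, 5.9]
gripper_width: 0.166
```

Request:
arm_command:
  motion:
    - {"delta_pos": [0, 0, -0.2], "yaw": 0}
    - {"delta_pos": [0, 0, -0.5], "yaw": 0}
    - {"delta_pos": [0, 0, -1], "yaw": 0}
    - {"delta_pos": [0, 0, -2], "yaw": 0}
    - {"delta_pos": [0, 0, -2.5], "yaw": 0}
    - {"delta_pos": [0, 0, -2.5], "yaw": 0}
    - {"delta_pos": [0, 0, -2], "yaw": 0}
    - {"delta_pos": [0, 0, -1], "yaw": 0}
    - {"delta_pos": [0, 0, -0.3], "yaw": 0}
    - {"delta_pos": [0, 0, 0], "yaw": 0}
    - {"delta_pos": [0, 0, 0], "yaw": 0}

```text
time: 21.65
tcp_pos: [546.3, -12.3, 150.9]
eef_rot: [1.0, 0.01, -0.001, -0.0]
wrist_force: [-0.2, 0.5, 0.0]
gripper_width: 0.167
```

```bash
python3 - <<'E'
from look import *
im,d,p,P=full("wrist"); save("w6.png",im,1.4)
I=im.astype(int)
m=(np.hypot(P[...,0]-tcp[0],P[...,1]-tcp[1])<35)&(P[...,2]>tcp[2]-40)&(I[...,2]-I[...,1]>40)&(I[...,0]-I[...,1]>40)&(d>0)
q=P[m]; r,c=np.nonzero(m); print("body",len(q),np.round([c.mean(),r.mean()]),np.round(q.min(0)-tcp,1),np.round(q.max(0)-tcp,1))
for t in ctrl.trace("wrist","bottle_c"): print(round(t["conf"],2),np.round(t["position"]))
E
```

```text
t 21.65 tcp [546.3 -12.3 150.9] xang 1.1 zax [-0.001  0.    -1.   ] F [-0.2  0.5  0. ] w 0.167 j6 1.53
body 1961 [276. 242.] [-20.   -1.7 -26.2] [18.1 20.5  8.4]
0.98 [275. 250.]
```

View pics/w6.png

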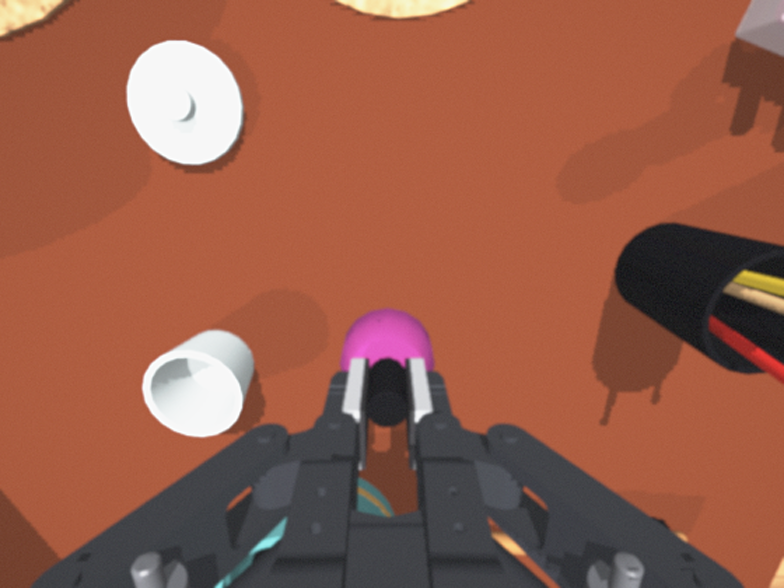

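Request:
arm_command:
  motion:
    - {"delta_pos": [-0.32, 1.05, 0], "yaw": 0}
    - {"delta_pos": [-0.65, 2.1, 0], "yaw": 0}
    - {"delta_pos": [-0.65, 2.1, 0], "yaw": 0}
    - {"delta_pos": [-0.65, 2.1, 0], "yaw": 0}
    - {"delta_pos": [-0.65, 2.1, 0], "yaw": 0}
    - {"delta_pos": [-0.65, 2.1, 0], "yaw": 0}
    - {"delta_pos": [-0.65, 2.1, 0], "yaw": 0}
    - {"delta_pos": [-0.65, 2.1, 0], "yaw": 0}
    - {"delta_pos": [-0.65, 2.1, 0], "yaw": 0}
    - {"delta_pos": [-0.65, 2.1, 0], "yaw": 0}
    - {"delta_pos": [-0.33, 1.05, 0], "yaw": 0}
    - {"delta_pos": [0, 0, 1], "yaw": 0}
    - {"delta_pos": [0, 0, 1], "yaw": 0}
    - {"delta_pos": [0, 0, 0], "yaw": 0}
    - {"delta_pos": [0, 0, 0], "yaw": 0}

```text
time: 23.25
tcp_pos: [485.9, -222.7, 131.3]
eef_rot: [1.0, 0.011, -0.0, -0.0]
wrist_force: [-0.6, 0.1, -1.1]
gripper_width: 0.166
```

```bash
cat > gap.py <<'E'
from look import *
import sys
from scipy.optimize import least_squares
for n in ["wrist","scene","side"]:
    im,d,p,P=full(n)
    if n=="wrist": save(sys.argv[1],im,1.4)
    I=im.astype(int); teal=(I[...,1]-I[...,0]>30)&(d>0); rr=np.hypot(P[...,0]-485.6,P[...,1]+266)
    m=teal&(rr<85)&(rr>58)&(P[...,2]>65)&(P[...,2]<77); q=P[m]; 
    if len(q)>20:
        f=least_squares(lambda v:np.hypot(q[:,0]-v[0],q[:,1]-v[1])-70.5,[485,-266],loss="soft_l1").x
        print(n,"rim",len(q),np.round(f,1),np.round(np.median(q[:,2]),1))
    m=(np.hypot(P[...,0]-tcp[0],P[...,1]-tcp[1])<35)&(P[...,2]>tcp[2]-40)&(I[...,2]-I[...,1]>40)&(I[...,0]-I[...,1]>40)&(d>0); q=P[m]
    if len(q)>20:
        # 20 mm sphere-like barrel: fit axis with radius 19.5 to points near mid-height
        z0=np.percentile(q[:,2],2); b=q[(np.abs(q[:,2]-tcp[2]+18)<5)]
        if len(b)>8:
            f=least_squares(lambda v:np.hypot(b[:,0]-v[0],b[:,1]-v[1])-19.5,tcp[:2],loss="soft_l1").x
            print(n,"body",len(b),np.round(f,1),"lowest",round(z0-tcp[2],1))
E
python3 gap.py w7.png
```

```text
t 23.25 tcp [ 485.9 -222.7  131.3] xang 1.2 zax [-0.001  0.001 -1.   ] F [-0.6  0.1 -1.1] w 0.166 j6 1.12
wrist rim 3747 [ 485.7 -266.2] 69.5
wrist body 341 [ 485.5 -222.5] lowest -23.6
scene rim 416 [ 485.7 -262.7] 69.9
scene body 58 [ 484.2 -221.3] lowest -28.5
side rim 141 [ 485.6 -261.2] 67.3
side body 28 [ 485.5 -221.3] lowest -29.6
```

View pics/w7.png

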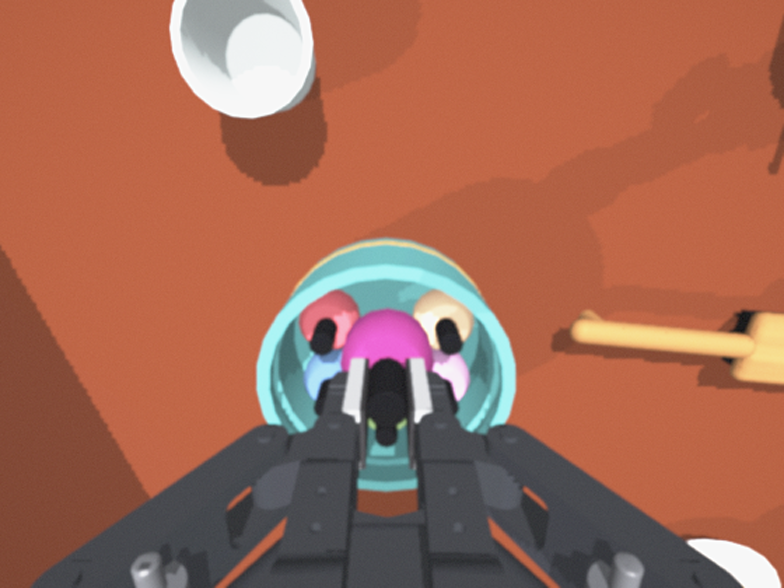

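Request:
arm_command:
  motion:
    - {"delta_pos": [-0.06, 0, 1], "yaw": 0}
    - {"delta_pos": [0, 0, 1.5], "yaw": 0}
    - {"delta_pos": [0, 0, 1.5], "yaw": 0}
    - {"delta_pos": [0, 0, 1], "yaw": 0}
    - {"delta_pos": [0, 0, 0.5], "yaw": 0}
    - {"delta_pos": [0, 0, 0.3], "yaw": 0}
    - {"delta_pos": [0, 0, 0.3], "yaw": 0}
    - {"delta_pos": [0, 0, 0], "yaw": 0}
    - {"delta_pos": [0, 0, 0], "yaw": 0}

```text
time: 24.3
tcp_pos: [485.6, -223.6, 71.1]
eef_rot: [1.0, 0.01, 0.0, 0.0]
wrist_force: [-0.0, 0.0, -0.7]
gripper_width: 0.158
```

```bash
python3 gap.py w8.png
```

```text
t 24.3 tcp [ 485.6 -223.6   71.1] xang 1.1 zax [ 0. -0. -1.] F [-0.   0.  -0.7] w 0.158 j6 1.12
wrist rim 4871 [ 485.6 -266.3] 69.5
wrist body 59 [ 485.3 -223.4] lowest -15.7
scene rim 378 [ 485.7 -262.7] 69.9
side rim 122 [ 485.7 -261.8] 67.4
```

View pics/w8.png

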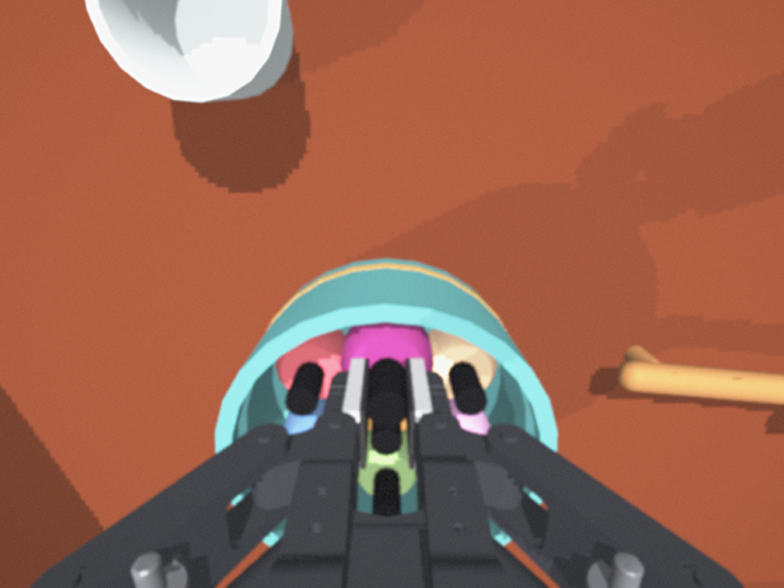

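Request:
arm_command:
  motion:
    - {"delta_pos": [0, -0.07, 0.3], "yaw": 0}
    - {"delta_pos": [0, 0, 0.3], "yaw": 0}
    - {"delta_pos": [0, 0, 0.3], "yaw": 0}
    - {"delta_pos": [0, 0, 0.3], "yaw": 0}
    - {"delta_pos": [0, 0, 0.2], "yaw": 0}
    - {"delta_pos": [0, 0, 0.2], "yaw": 0}
    - {"delta_pos": [0, 0, 0], "yaw": 0}

```text
time: 25.15
tcp_pos: [485.2, -222.8, 54.5]
eef_rot: [1.0, 0.01, -0.0, -0.0]
wrist_force: [0.3, 0.7, -0.2]
gripper_width: 0.163
```

Request:
arm_command:
  motion:
    - {"delta_pos": [0, 0, 0.3], "yaw": 0}
    - {"delta_pos": [0, 0, 0.3], "yaw": 0}
    - {"delta_pos": [0, 0, 0.3], "yaw": 0}
    - {"delta_pos": [0, 0, 0.3], "yaw": 0}
    - {"delta_pos": [0, 0, 0.2], "yaw": 0}
    - {"delta_pos": [0, 0, 0.2], "yaw": 0}
    - {"delta_pos": [0, 0, 0.1], "yaw": 0}
    - {"delta_pos": [0, 0, 0], "yaw": 0}
    - {"delta_pos": [0, 0, 0], "yaw": 0}

```text
time: 26.05
tcp_pos: [485.4, -222.9, 37.9]
eef_rot: [1.0, 0.01, 0.0, 0.0]
wrist_force: [-0.2, -0.8, -1.9]
gripper_width: 0.164
```

Request:
arm_command:
  motion:
    - {"delta_pos": [0, 0, 0.1], "yaw": 0}
    - {"delta_pos": [0, 0, 0.1], "yaw": 0}
    - {"delta_pos": [0, 0, 0.05], "yaw": 0}
    - {"delta_pos": [0, 0, 0], "yaw": 0}
    - {"delta_pos": [0, 0, 0], "yaw": 0}

```text
time: 26.55
tcp_pos: [485.3, -222.8, 35.3]
eef_rot: [1.0, 0.01, -0.0, -0.0]
wrist_force: [-0.3, 0.6, -0.0]
gripper_width: 0.163
```

Request:
arm_command:
  motion:
    - {"delta_pos": [0, 0, 0.05], "yaw": 0}
    - {"delta_pos": [0, 0, 0.03], "yaw": 0}
    - {"delta_pos": [0, 0, 0], "yaw": 0}
    - {"delta_pos": [0, 0, 0], "yaw": 0}

```text
time: 26.95
tcp_pos: [485.5, -222.9, 35.2]
eef_rot: [1.0, 0.01, 0.0, 0.0]
wrist_force: [-3.4, 1.7, 11.4]
gripper_width: 0.158
```

Request:
arm_command:
  motion:
    - {"delta_pos": [0, 0, -0.05], "yaw": 0}
    - {"delta_pos": [0, 0, 0], "yaw": 0}

```text
time: 27.15
tcp_pos: [485.5, -222.9, 35.2]
eef_rot: [1.0, 0.01, 0.0, 0.0]
wrist_force: [-1.4, 0.0, 5.2]
gripper_width: 0.162
```

Request:
arm_command:
  motion:
    - {"delta_pos": [0, 0, 0], "yaw": 0}
    - {"delta_pos": [0, 0, 0], "yaw": 0}
    - {"delta_pos": [0, 0, 0], "yaw": 0}
    - {"delta_pos": [0, 0, 0], "yaw": 0}
    - {"delta_pos": [0, 0, 0], "yaw": 0}
  gripper: 2.8

```text
time: 27.65
tcp_pos: [485.3, -222.8, 35.0]
eef_rot: [1.0, 0.01, -0.0, -0.0]
wrist_force: [-0.5, -0.5, -0.2]
gripper_width: 0.327
```

Request:
arm_command:
  motion:
    - {"delta_pos": [0, 0, -0.3], "yaw": 0}
    - {"delta_pos": [0, 0, -0.7], "yaw": 0}
    - {"delta_pos": [0, 0, -1], "yaw": 0}
    - {"delta_pos": [0, 0, -1.5], "yaw": 0}
    - {"delta_pos": [0, 0, -2], "yaw": 0}
    - {"delta_pos": [0, 0, -3], "yaw": 0}
    - {"delta_pos": [0, 0, -4], "yaw": 0}
    - {"delta_pos": [0, 2, -4], "yaw": 0}
    - {"delta_pos": [0, 2, -2], "yaw": 0}
    - {"delta_pos": [0, 0, 0], "yaw": 0}
    - {"delta_pos": [0, 0, 0], "yaw": 0}

```text
time: 28.75
tcp_pos: [486.2, -263.0, 220.4]
eef_rot: [1.0, 0.01, 0.0, 0.0]
wrist_force: [-0.1, 0.4, -0.8]
gripper_width: 0.331
```

```bash
python3 tin.py w9.png; python3 - <<'E'
from look import *
for n in ["scene","side"]:
    im,d,p,P=full(n)
    m=(np.hypot(P[...,0]-550,P[...,1]-249.5)<78)&(P[...,2]>15)&(P[...,2]<28)&(im.min(-1)>120)
    q=P[m];print(n,"lid disc",cv2.minEnclosingCircle(q[:,:2].astype(np.float32)),np.percentile(q[:,2],[5,50,95]))
    for l in ["pencil_cup","jar_lid","jar","hairbrush"]:
        for t in ctrl.trace(n,l)[:1]: print(n,l,round(t["conf"],2),np.round(t["position"]),np.round(np.median(cloud(t["region"],d,p),0)))
E
```

```text
t 28.75 tcp [ 486.2 -263.   220.4] xang 1.1 zax [ 0.001 -0.    -1.   ] F [-0.1  0.4 -0.8] w 0.331 j6 1.06
rim 3182 69.56864672329652
 outer ((485.847412109375, -267.36224365234375), 74.2296142578125)
 cap 166 [276. 154.] [ 485.1 -223.3] 7.6 56.7
 cap 165 [241. 174.] [ 447.3 -245.8] 7.5 56.6
 cap 164 [312. 174.] [ 523.3 -244. ] 7.4 56.6
 cap 154 [276. 194.] [ 486. -267.] 7.4 56.7
 cap 151 [310. 213.] [ 524.5 -288.2] 7.5 56.6
 cap 149 [242. 213.] [ 448.3 -289.8] 7.4 56.6
 cap 145 [276. 231.] [ 486.9 -311.1] 7.6 56.6
centre [ 485.9 -267. ] yaw 31.234351780131377 res 15.47668876444878 gap [ 523.6 -244.2]
t 28.8 tcp [ 485.8 -262.4  219.7] xang 1.1 zax [-0.001  0.001 -1.   ] F [0.5 0.4 0.4] w 0.329 j6 1.06
scene lid disc ((549.5708618164062, 249.28941345214844), 73.5575180053711) [20.81908541 22.79001654 24.62121971]
scene pencil_cup 0.79 [186. 275.] [753.   6.  70.]
scene jar_lid 0.61 [315. 208.] [421. 104.  12.]
scene jar 0.86 [250. 174.] [411. -87.  33.]
scene hairbrush 0.73 [ 96. 239.] [ 755. -246.   32.]
side lid disc ((550.2730712890625, 252.25985717773438), 74.59292602539062) [17.19699236 19.83566703 22.65901438]
side pencil_cup 0.95 [206. 212.] [740.  23.  65.]
side jar_lid 0.75 [309. 252.] [414. 110.   9.]
side jar 0.68 [316. 214.] [412. -68.  31.]
side hairbrush 0.92 [228. 186.] [ 738. -243.   27.]
```

View pics/w9.png

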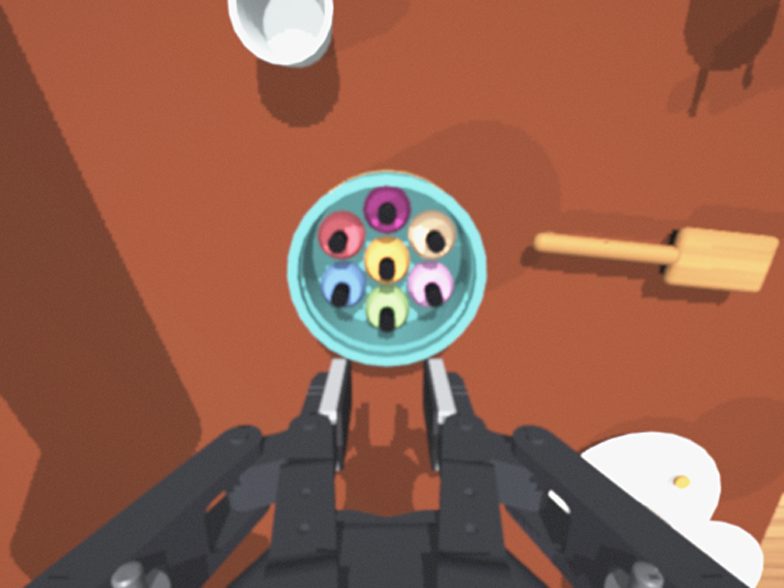

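All seven caps stand at 56.6–56.8 mm, the purple one at (485.1, −223.3) against the gap at (484.8, −223.0). I'm handing the job in.

```bash
python3 -c "
from plant import ctrl
print(ctrl.close_job())"
```

```text
the job is handed in; nothing more can be done
None
```

I pinched the two coral buttons, lifted the lid off and set it down on the middle-sized cork mat. I then stood the purple bottle in the free place in the tin and handed the job in at about 29 s; no verdict was reported.

**Lid:** The last checks put its centre at about (550, 250) mm, within about 5 mm of the mat's centre. It lies level, with its disc about 20 to 23 mm up against the 22 mm expected.

**Bottle:** Its cap is under 1 mm from the free place's centre. All seven caps read 56.6 to 56.8 mm high, so all seven bottles stand on the tin's floor.

**Other things:** The pencil cup, jar, jar lid and hairbrush were found where they were at the start. The side camera had missed the pencil cup at the start, so that one was compared in the scene view only.

**Disagreements:**
- The scene and side cameras placed the tin's centre 3 to 5 mm off from the wrist camera in y. I trusted the wrist camera, comparing the held bottle with the gap in its own view.
- While the fingers closed on the buttons, the wrist force showed about 16 N upwards, probably the fingertips brushing the lid. It went away after a 2 mm raise.
- The gap-fitting script's final line is meaningless, because the gap it looks for is now filled.

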